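# Unstack the storage tins into their holders

## Robot

A 7-joint arm with a two-finger parallel gripper is mounted at the origin on a cart in front of the work surface, level with it; the furniture and walls round the work are solid. World frame = base frame: x ahead of the robot, y to its left, z up, the work surface at z = 0. Lengths are in m, angles in rad, forces in N, time in s.
With the tool pointing down it reaches from about 0.35 to 0.9 m from the base axis. Payload 8.1 kg.
Tool frame: the origin (TCP) lies midway between the tips of the shut fingers; the grasp point (between the pads) lies 19 mm behind it; z points along the fingers, y is the line along which they close (so a half turn about z gives the same grasp; the last joint's range is limited). The gripper opens to 92 mm and grips with 3 to 60 N. Pads are 19 mm wide; open, the fingers measure 130 mm over their backs; the gripper's body (75 mm by 190 mm) begins 47 mm behind the grasp point.
Start: joints at [-1.266, 0.434, 0.025, 1.573, -0.012, 1.134, -0.075], TCP at [0.248, 0.574, 0.227] pointing down, gripper open.
Joint ranges: [-2.62, 2.62], [-0.44, 2.09], [-1.27, 1.32], [0.08, 2.57], [-1.32, 4.46], [0.12, 2], [-2.74, 2.74]. Speed limits (rad/s): [2.22, 2.22, 3.01, 3.01, 3.14, 3.14, 3.14].

## Interface

Orientations are given as a rotation vector (axis times angle).
In Python, from cell import readout, get_image, calibration, ticket gives the robot as it stands. The module is installed in compiled form; this text tells all that it offers.
- The arm moves only by the tool move_arm, never from a script. Its argument "series" is a list of rows, each a list of 6 numbers: the shift along the world's x, y, z as a fraction of full scale, then the turn, a rotation vector about the world's x, y, z as a fraction of full scale. A call has 1 to 5 rows; each row is the pose to reach, as a shift and turn from the pose commanded when the call began; what a row does not reach only later rows make up. Full scale, the value 1, is 0.75 m for a shift and 60 degrees for a turn. A row lasts 1/10 s, in which the tool goes at most 50 mm and 8.59 degrees, less where a joint would pass 70% of its speed; a pose out of reach is approached as far as the arm can. A call with a number of a shift or a turn outside -1 to 1 is refused whole. A call with a gripper value outside its range is refused whole. "claw" is the opening, from -1 (shut) to 1 (fully open), so that 0 is half open, set as the call begins (left out, the last holds). The fingers move at their own pace and stop on an object; "squeeze" is the grip in N (left out, the last holds). Time passes only in rows, so rows that repeat a pose let the fingers close. It gives the time, the measured TCP pose, the force, the opening and the grip force at its end, in the units of the state.
- readout.observe(): the state, without advancing time (a new reading comes with each control period).
- get_image(name): name is "scene" or "top"; returns (picture, depth): 480x640x3 uint8, red, green, blue; 480x640 float32, m along the optical axis (not along the pixel's ray), 0 where there is no reading.
- calibration(name): a dict with "fx", "fy", "cx", "cy" (pixels), "k1" (the pictures are not rectified: a ray, as slopes to the right and down, at radius r is drawn at 1 + k1 r^2 times it, then the intrinsics apply), "view" (4x4, takes a point from world to camera coordinates). Camera axes: x right, y down, z forward; pixel columns grow to the right and rows downward; lengths in m; the calibration is good to about 2 mm. A picture is of the moment at which its call begins. calibration takes no time and is no camera call.
- ticket.sign_off(): hands the job in; it is judged then, once.
The state is a dict: "clock": time; "joints": joint angles; "dq": joint speeds; "joint_efforts": joint torques, N m; "position": TCP position; "ee_rot": TCP orientation; "force": force on the tool from outside, world axes, zero at the start; "ft_torque": the same for the moment, N m; "width": opening from 0.0 (shut) to 1.0 (fully open); "gripper_force": force on a finger pad.
Only numpy, scipy, OpenCV 4.12 (cv2) and the standard library are available. Lean on these libraries where they do the work, as an engineer would, in place of code of your own. Each camera call takes 0.05 s, during which the arm holds its last target. There are 200 camera calls.

## Task

The four storage tins have been left piled in a stack. Take the stack apart and stand every tin upright, flat on the floor of the well of its own wooden holder: the widest tin in the holder with the widest well, the second widest in the second widest, the third in the third, and the narrowest in the narrowest. Set the tins down gently without dropping them or tipping any over, let go of them all, and do not shove aside or upset the pepper shaker and the kitchen timer standing nearby.

Things in the scene. Friction and masses are not known exactly. Their poses are not given: they have to be found in the camera images.
- tin_widest_center (a point): the widest of four closed round steel tins with flat wooden tops: a plain upright cylinder 66 mm in diameter and 60 mm high, 210 to 420 g, loose; at the start at the bottom of the stack, standing on the counter. The point is the tin's centre, half-way up (30.0 mm above its underside); z is its axis, up. The tins merely stand on one another, centred to within 5 mm.
- holder_widest: wooden holder with the widest well, fixed to the counter: a square block 100 x 100 x 10 mm with a round well in the middle of its top, 86 mm in diameter and 6 mm deep, with a thin grey felt lining on its floor, which is 4 mm above the counter. The origin is the centre of the block's underside, on the counter; z up. It is for the widest tin (66 mm), which stands in it with about 10 mm to spare all round.
- tin_wide_center (a point): the second widest of four closed round steel tins with flat wooden tops: a plain upright cylinder 55 mm in diameter and 55 mm high, 154 to 308 g, loose; at the start stands on the widest tin. The point is the tin's centre, half-way up (27.5 mm above its underside); z is its axis, up. The tins merely stand on one another, centred to within 5 mm.
- holder_wide: wooden holder with the second widest well, fixed to the counter: a square block 89 x 89 x 10 mm with a round well in the middle of its top, 75 mm in diameter and 6 mm deep, with a thin grey felt lining on its floor, which is 4 mm above the counter. The origin is the centre of the block's underside, on the counter; z up. It is for the second widest tin (55 mm), which stands in it with about 10 mm to spare all round.
- tin_narrow_center (a point): the third widest of four closed round steel tins with flat wooden tops: a plain upright cylinder 44 mm in diameter and 50 mm high, 112 to 224 g, loose; at the start stands on the second widest tin. The point is the tin's centre, half-way up (25.0 mm above its underside); z is its axis, up. The tins merely stand on one another, centred to within 5 mm.
- holder_narrow: wooden holder with the third widest well, fixed to the counter: a square block 78 x 78 x 10 mm with a round well in the middle of its top, 64 mm in diameter and 6 mm deep, with a thin grey felt lining on its floor, which is 4 mm above the counter. The origin is the centre of the block's underside, on the counter; z up. It is for the third widest tin (44 mm), which stands in it with about 10 mm to spare all round.
- tin_narrowest_center (a point): the narrowest of four closed round steel tins with flat wooden tops: a plain upright cylinder 33 mm in diameter and 45 mm high, 70 to 140 g, loose; at the start at the top of the stack. The point is the tin's centre, half-way up (22.5 mm above its underside); z is its axis, up. The tins merely stand on one another, centred to within 5 mm.
- holder_narrowest: wooden holder with the narrowest well, fixed to the counter: a square block 67 x 67 x 10 mm with a round well in the middle of its top, 53 mm in diameter and 6 mm deep, with a thin grey felt lining on its floor, which is 4 mm above the counter. The origin is the centre of the block's underside, on the counter; z up. It is for the narrowest tin (33 mm), which stands in it with about 10 mm to spare all round.
- shaker: bystander: dark pepper shaker with a tin lid, loose, 49 mm in diameter and 110 mm high, standing among the work; origin at the centre of its foot, z up. To be left alone.
- egg_timer: bystander: wind-up kitchen timer, loose, red top on a white drum 63 mm in diameter, 50 mm high; origin at the centre of its foot, z up. To be left alone.

How it is judged:
By the outcome, as a careful person would: the job done as asked, in the order asked, and still so for the second after the job is handed in, with the robot touching nothing.
It also fails if it takes over 106 s, if anything falls off the work surface, if the arm or the gripper's body presses on something with over 40 N, if the wrist force passes 120 N, or if a joint passes its speed limit or range.

## Working session

There is one attempt and no reset: what is moved stays moved. The work goes in short steps, Python scripts to look and compute and a tool call to move; the robot and the scene stay as the last step left them, time stands still between calls to the robot, and variables do not carry over. Pictures are saved under pics/ and viewed, at most 14 in all, crops included, and the job is handed in when it is done.

Besides the shell and the picture viewer there is one more tool, called after "Request:" by a JSON object that holds its "method" and its "body", one argument or row to a line. move_arm: Moves the arm, as the interface text tells. Shift numbers are shares of 0.75 m and turn numbers shares of 60 degrees, none past 1 either way. Its arguments: {"type":"object","properties":{"series":{"type":"array"},"claw":{"type":"number"},"squeeze":{"type":"number"}},"required":["series"]}

```bash
mkdir -p pics; cat > h.py <<'E'
import numpy as np, cv2
from cell import readout,get_image,calibration,ticket
def world(name,depth):
    c=calibration(name);h,w=depth.shape
    u,v=np.meshgrid(np.arange(w,dtype=float),np.arange(h,dtype=float))
    K=np.array([[c['fx'],0,c['cx']],[0,c['fy'],c['cy']],[0,0,1]])
    n=cv2.undistortPoints(np.stack([u.ravel(),v.ravel()],1)[:,None],K,np.array([c['k1'],0,0,0.]))[:,0].reshape(h,w,2)
    P=np.dstack([n*depth[...,None],depth]);V=np.array(c['view'])
    return (P-V[:3,3])@V[:3,:3]
def shot(name,tag):
    im,d=get_image(name);cv2.imwrite(f'pics/{tag}.png',im[...,::-1]);return im,d,world(name,d)
E
python3 - <<'E'
from h import *
print(readout.observe())
for n in('scene','top'):
    im,d,W=shot(n,n+'0');np.savez(n+'0',im=im,d=d,W=W)
    c=calibration(n);V=np.array(c['view']);print(n,-V[:3,:3].T@V[:3,3],c['k1'],W[240,320],(d==0).mean())
E
```

```text
{'clock': 0.0, 'joints': array([-1.26559535,  0.43519765,  0.02496302,  1.57410722, -0.01161948,
        1.13397843, -0.07508609]), 'dq': array([-2.44699090e-04, -1.09888228e-04,  3.80005008e-05,  2.91263879e-04,
       -1.07438616e-03, -6.28567945e-04,  1.05254171e-03]), 'joint_efforts': array([ 2.79831856e-04, -6.67848086e+01,  9.85180065e-01, -3.14450061e+01,
       -6.04993757e-02,  4.27959440e-02,  1.55881994e-04]), 'position': array([0.24770848, 0.57326015, 0.22595667]), 'ee_rot': array([-6.36187870e-01, -3.07630156e+00,  2.40800476e-03]), 'force': array([0.77932761, 0.83241211, 0.2483415 ]), 'ft_torque': array([-0.06162119,  0.00026331,  0.02715616]), 'gripper_force': 0.0, 'width': 0.9974967002225414}
scene [ 0.10823952 -0.77704189  0.65010228] -0.12343918335412786 [0.62806624 0.17326297 0.009354  ] 0.009905598958333333
top [0.47648141 0.02371959 1.25159479] 0.05638449183718262 [ 0.54924222 -0.01100901  0.00241927] 0.003942057291666667
```

View pics/top0.png

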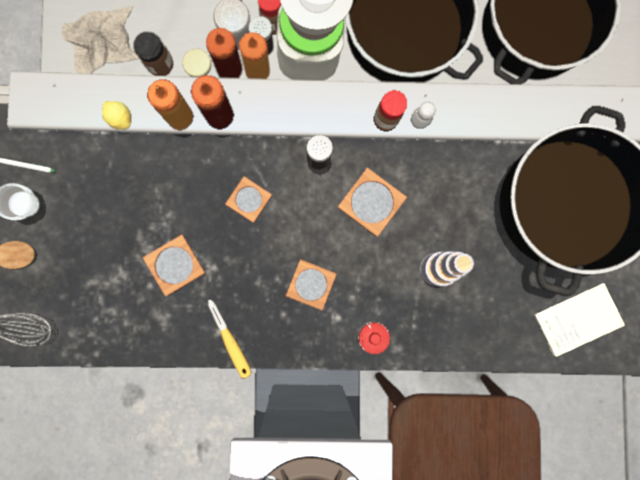

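View pics/scene0.png

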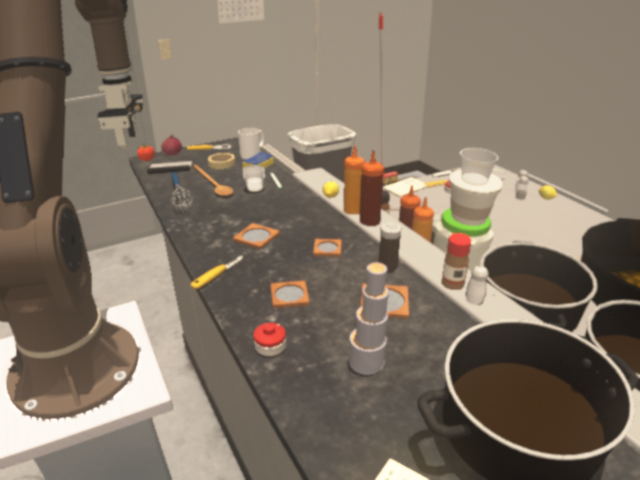

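The top view shows the stack near (445,265). The holders are near (372,202), (174,265), (311,285) and (248,199), the timer is at (375,338) and the shaker at (319,150). In the scene view the stack is at (370,320), clear of the arm.

```bash
python3 - <<'E'
from h import *
for n in('top','scene'):
    z=np.load(n+'0.npz');im,W=z['im'],z['W'];hsv=cv2.cvtColor(im,cv2.COLOR_RGB2HSV)
    reg=(W[...,0]>.25)&(W[...,0]<.85)&(abs(W[...,1])<.6)
    print(n,'counter z',np.median(W[reg&(abs(W[...,2])<.008)][:,2]))
    wood=((hsv[...,0]>5)&(hsv[...,0]<20)&(hsv[...,1]>110)&(hsv[...,2]>110)&reg&(W[...,2]<.03)).astype(np.uint8)
    cs,_=cv2.findContours(wood,cv2.RETR_EXTERNAL,cv2.CHAIN_APPROX_NONE)
    for c in cs:
        if cv2.contourArea(c)<150: continue
        m=np.zeros(wood.shape,np.uint8);cv2.drawContours(m,[c],-1,1,-1)
        P=W[m>0]
        r=cv2.minAreaRect(W[c[:,0,1],c[:,0,0]][:,:2].astype(np.float32))
        # felt: grey interior
        f=cv2.erode(m,np.ones((3,3)))&(hsv[...,1]<70);F=W[f>0]
        e=cv2.minEnclosingCircle(F[:,:2].astype(np.float32)) if len(F) else None
        print('holder',np.round(r[0],4),np.round(r[1],4),round(r[2]),'z',P[:,2].mean().round(4),'felt',F.mean(0).round(4),2*np.sqrt(np.nan))if False else print('holder',np.round(r[0],4),np.round(r[1],4),round(r[2]),'felt',F[:,:].mean(0).round(4),'d',round(2*e[1],4))
    tall=((W[...,2]>.02)&reg&(W[...,2]<.25)).astype(np.uint8)
    k,L,s,ce=cv2.connectedComponentsWithStats(tall)
    for i in range(1,k):
        if s[i,4]<80: continue
        P=W[L==i];t=P[P[:,2]>P[:,2].max()-.012]
        print('tall',ce[i].round(),s[i,4],'top',t.mean(0).round(4),'ext',np.ptp(t,axis=0).round(3),'all',P.min(0).round(3),P.max(0).round(3))
        if P[:,2].max()>.19:
            for h in(.06,.115,.165,.21):
                q=P[abs(P[:,2]-h)<.005]
                if len(q)>5:print('  lvl',h,q.mean(0).round(4),q.min(0).round(4),q.max(0).round(4))
E
```

```text
top counter z 0.0011061172464688148
holder [0.4591 0.006 ] [0.0793 0.0794] 69 felt [0.4594 0.0061 0.0114] d 0.0633<stdin>:16: RuntimeWarning: Mean of empty slice.
  ret = um.true_divide(
Traceback (most recent call last):
TypeError: 'NoneType' object is not subscriptable
```

```bash
cat > m.py <<'E'
from h import *
for n in('top','scene'):
    z=np.load(n+'0.npz');im,W=z['im'],z['W'];hsv=cv2.cvtColor(im,cv2.COLOR_RGB2HSV)
    reg=(W[...,0]>.25)&(W[...,0]<.85)&(abs(W[...,1])<.6)
    print(n,'counter z',np.median(W[reg&(abs(W[...,2])<.008)][:,2]))
    wood=((hsv[...,0]>5)&(hsv[...,0]<20)&(hsv[...,1]>110)&(hsv[...,2]>110)&reg&(W[...,2]<.03)).astype(np.uint8)
    cs,_=cv2.findContours(wood,cv2.RETR_EXTERNAL,cv2.CHAIN_APPROX_NONE)
    for c in cs:
        if cv2.contourArea(c)<150: continue
        m=np.zeros(wood.shape,np.uint8);cv2.drawContours(m,[c],-1,1,-1)
        r=cv2.minAreaRect(W[c[:,0,1],c[:,0,0]][:,:2].astype(np.float32))
        f=cv2.erode(m,np.ones((3,3)))&(hsv[...,1]<70);F=W[f>0]
        if len(F)<20: continue
        e=cv2.minEnclosingCircle(F[:,:2].astype(np.float32))
        print('holder',np.round(r[0],4),np.round(r[1],4),round(r[2]),'felt',F.mean(0).round(4),'d',round(2*e[1],4))
    tall=((W[...,2]>.02)&reg&(W[...,2]<.25)).astype(np.uint8)
    k,L,s,ce=cv2.connectedComponentsWithStats(tall)
    for i in range(1,k):
        if s[i,4]<80: continue
        P=W[L==i];t=P[P[:,2]>P[:,2].max()-.012]
        print('tall',ce[i].round(),s[i,4],'top',t.mean(0).round(4),'ext',np.ptp(t,axis=0).round(3),'all',P.min(0).round(3),P.max(0).round(3))
        if .19<P[:,2].max()<.23:
            for h in(.03,.06,.0875,.115,.14,.165,.185,.21):
                q=P[abs(P[:,2]-h)<.005]
                if len(q)>5:
                    A=np.c_[2*q[:,:2],np.ones(len(q))];x=np.linalg.lstsq(A,(q[:,:2]**2).sum(1),rcond=None)[0]
                    print('  lvl',h,len(q),'ctr',(q[:,:2].min(0)+q[:,:2].max(0))/2,np.ptp(q[:,:2],axis=0).round(4),'circ',x[:2].round(4),np.sqrt(x[2]+x[0]**2+x[1]**2).round(4))
E
python3 m.py
```

```text
top counter z 0.0011061172464688148
holder [0.4591 0.006 ] [0.0793 0.0794] 69 felt [0.4594 0.0061 0.0114] d 0.0633
holder [0.4936 0.2817] [0.0923 0.0934] 32 felt [0.4933 0.2801 0.0106] d 0.296
holder [0.6298 0.1364] [0.0698 0.069 ] 57 felt [0.6293 0.1359 0.0049] d 0.0531
holder [ 0.6296 -0.1152] [0.1022 0.1034] 55 felt [ 0.6285 -0.1146  0.0095] d 0.2484
tall [212. 101.] 1589 top [0.7989 0.1989 0.2091] ext [0.009 0.009 0.012] all [0.769 0.168 0.02 ] [0.829 0.229 0.215]
  lvl 0.03 43 ctr [0.78993974 0.19407599] [0.0418 0.0506] circ [0.7997 0.1982] 0.0294
  lvl 0.06 39 ctr [0.78742798 0.19605679] [0.0345 0.0556] circ [0.8001 0.1984] 0.0299
  lvl 0.0875 49 ctr [0.78931581 0.1950284 ] [0.0402 0.0524] circ [0.8    0.1986] 0.0298
  lvl 0.115 50 ctr [0.78822651 0.19249398] [0.0366 0.0484] circ [0.8005 0.1989] 0.0303
  lvl 0.14 94 ctr [0.7893704  0.19587745] [0.0386 0.055 ] circ [0.8004 0.199 ] 0.0297
  lvl 0.165 111 ctr [0.79955588 0.19869306] [0.0594 0.0603] circ [0.8001 0.1991] 0.0288
  lvl 0.185 96 ctr [0.79759791 0.19943403] [0.0412 0.0365] circ [0.8008 0.2002] 0.0122
  lvl 0.21 28 ctr [
[... 4483 characters left out ...]
-0.2504] 0.0182
  lvl 0.185 92 ctr [ 0.49938208 -0.25028174] [0.0263 0.0271] circ [ 0.5017 -0.2481] 0.0144
  lvl 0.21 215 ctr [ 0.50098403 -0.24900184] [0.0329 0.0316] circ [ 0.5004 -0.2493] 0.0121
tall [456. 259.] 1153 top [ 0.7944 -0.1447  0.1241] ext [0.049 0.049 0.011] all [ 0.77  -0.168  0.02 ] [ 0.821 -0.118  0.128]
tall [477. 284.] 596 top [ 0.7945 -0.2137  0.0867] ext [0.03  0.029 0.012] all [ 0.777 -0.234  0.02 ] [ 0.812 -0.195  0.092]
tall [526. 397.] 23783 top [ 0.6394 -0.4719  0.1134] ext [0.281 0.24  0.012] all [ 0.446 -0.6    0.02 ] [ 0.809 -0.36   0.119]
tall [270. 336.] 717 top [ 0.3562 -0.1226  0.0478] ext [0.023 0.021 0.012] all [ 0.326 -0.151  0.02 ] [ 0.387 -0.089  0.053]
```

Request:
{"method": "move_arm", "body": {
  "series": [
    [0.31,-1,0.06,0,0,-0.7],
    [0.31,-1,0.06,0,0,-0.7],
    [0.31,-1,0.06,0,0,-0.7],
    [0.31,-1,0.06,0,0,-0.7],
    [0.31,-1,0.06,0,0,-0.7]
  ],
  "claw": 1,
  "squeeze": 15
}}

```text
clock: 0.6
position: [0.3219, 0.3332, 0.2409]
ee_rot: [-1.705, -2.639, 0.001]
force: [0.4, 0.1, -0.0]
width: 1.0
gripper_force: 0.0
```

```bash
cat >> h.py <<'E'
from scipy.spatial.transform import Rotation as R
def go(*t):
    s=readout.observe();p=s['position'];r=R.from_rotvec(s['ee_rot'])
    G=R.from_matrix(np.array([[0,1,0],[1,0,0],[0,0,-1.]]))
    G=min((G,R.from_rotvec([0,0,np.pi])*G),key=lambda g:(g*r.inv()).magnitude())
    print('pos',p.round(4),'force',s['force'].round(1),'w',round(s['width']*92,1),'t',s['clock'],'turn',((G*r.inv()).as_rotvec()/np.radians(60)).round(3))
    for x in t: print(x,((np.array(x)-p)/.75).round(4)); 
E
python3 -c "
from h import *
go((.502,-.2485,.27))"
```

```text
pos [0.3219 0.3332 0.2409] force [ 0.4  0.1 -0. ] w 92.0 t 0.6 turn [ 0.    -0.    -0.405]
(0.502, -0.2485, 0.27) [ 0.2401 -0.7755  0.0388]
```

Request:
{"method": "move_arm", "body": {
  "series": [
    [0.24,-0.775,0.04,0,0,-0.405],
    [0.24,-0.775,0.04,0,0,-0.405],
    [0.24,-0.775,0.04,0,0,-0.405],
    [0.24,-0.775,0.04,0,0,-0.405],
    [0.24,-0.775,0.04,0,0,-0.405]
  ]
}}

```text
clock: 1.1
position: [0.3956, 0.0948, 0.2535]
ee_rot: [-2.215, -2.228, -0.001]
force: [1.4, 0.9, -0.1]
width: 1.0
gripper_force: 0.0
```

```bash
python3 -c "
from h import *
go((.502,-.2485,.27))"
```

```text
pos [0.3956 0.0948 0.2535] force [ 1.4  0.9 -0.1] w 92.0 t 1.1 turn [-0.     0.    -0.006]
(0.502, -0.2485, 0.27) [ 0.1419 -0.4578  0.022 ]
```

Request:
{"method": "move_arm", "body": {
  "series": [
    [0.142,-0.458,0.022,0,0,-0.006],
    [0.142,-0.458,0.022,0,0,-0.006],
    [0.142,-0.458,0.022,0,0,-0.006],
    [0.142,-0.458,0.022,0,0,-0.006],
    [0.142,-0.458,0.022,0,0,-0.006]
  ]
}}

```text
clock: 1.6
position: [0.4697, -0.1435, 0.265]
ee_rot: [2.221, 2.222, 0.001]
force: [1.1, 0.4, -0.2]
width: 1.003
gripper_force: 0.0
```

```bash
python3 -c "
from h import *
go((.502,-.2485,.27))"
```

```text
pos [ 0.4697 -0.1435  0.265 ] force [ 1.1  0.4 -0.2] w 92.3 t 1.6 turn [-0.  0. -0.]
(0.502, -0.2485, 0.27) [ 0.043  -0.14    0.0067]
```

Request:
{"method": "move_arm", "body": {
  "series": [
    [0.022,-0.07,0.006,0,0,0],
    [0.043,-0.13,0.006,0,0,0],
    [0.043,-0.14,0.006,0,0,0],
    [0.043,-0.14,0.006,0,0,0],
    [0.043,-0.14,0.006,0,0,0]
  ]
}}

```text
clock: 2.1
position: [0.5015, -0.2455, 0.2688]
ee_rot: [-2.221, -2.22, -0.0]
force: [0.5, 0.5, 0.2]
width: 1.002
gripper_force: 0.0
```

```bash
python3 -c "
from h import *
shot('scene','s1'); go((.502,-.2485,.182))"
```

```text
pos [ 0.5018 -0.2449  0.269 ] force [ 0.1  0.5 -0.1] w 91.8 t 2.15 turn [-0.001 -0.001 -0.001]
(0.502, -0.2485, 0.182) [ 0.0003 -0.0048 -0.116 ]
```

View pics/s1.png

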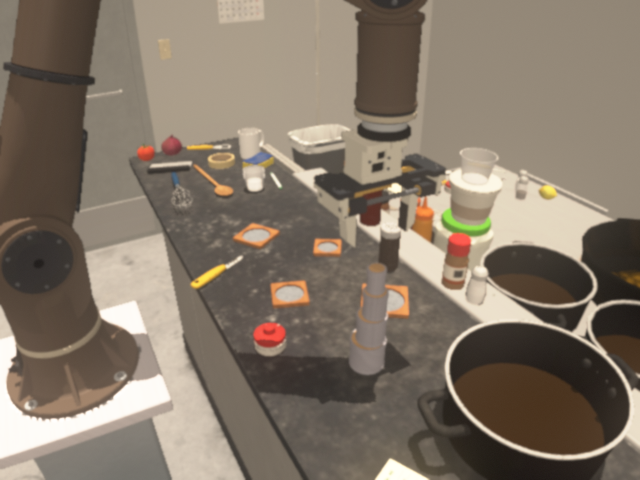

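The fingertips are at (348,243) and (405,228), which straddles the stack top at (376,268). I'll descend now.

Request:
{"method": "move_arm", "body": {
  "series": [
    [0,-0.004,-0.03,0,0,0],
    [0,-0.004,-0.07,0,0,0],
    [0,-0.004,-0.1,0,0,0],
    [0,-0.004,-0.116,0,0,0],
    [0,-0.004,-0.116,0,0,0]
  ]
}}

```text
clock: 2.65
position: [0.5014, -0.2477, 0.1813]
ee_rot: [-2.218, -2.221, 0.001]
force: [-0.1, -0.1, 1.4]
width: 0.996
gripper_force: 0.0
```

Request:
{"method": "move_arm", "body": {
  "series": [
    [0,0,0,0,0,0],
    [0,0,0,0,0,0],
    [0,0,0,0,0,0],
    [0,0,0,0,0,0],
    [0,0,0,0,0,0]
  ],
  "claw": -0.5
}}

```text
clock: 3.15
position: [0.502, -0.2498, 0.1827]
ee_rot: [2.222, 2.22, 0.001]
force: [-0.0, 0.4, -0.4]
width: 0.617
gripper_force: 0.0
```

```bash
python3 -c "
from h import *
go()"
```

```text
pos [ 0.502  -0.2498  0.1827] force [-0.   0.4 -0.4] w 56.7 t 3.15 turn [0.    0.001 0.001]
```

Request:
{"method": "move_arm", "body": {
  "series": [
    [0,0,0,0,0,0],
    [0,0,0,0,0,0],
    [0,0,0,0,0,0],
    [0,0,0,0,0,0],
    [0,0,0,0,0,0]
  ],
  "claw": -1,
  "squeeze": 15
}}

```text
clock: 3.65
position: [0.5019, -0.2498, 0.1823]
ee_rot: [2.222, 2.221, -0.0]
force: [0.4, 0.3, -0.4]
width: 0.356
gripper_force: 15.0
```

Request:
{"method": "move_arm", "body": {
  "series": [
    [0,0,0.01,0,0,0],
    [0,0,0.03,0,0,0],
    [0,0,0.05,0,0,0],
    [0,0,0.07,0,0,0],
    [0,0,0.08,0,0,0]
  ]
}}

```text
clock: 4.15
position: [0.5022, -0.2501, 0.2439]
ee_rot: [2.221, 2.22, 0.001]
force: [-0.3, 0.2, -0.8]
width: 0.354
gripper_force: 15.0
```

```bash
python3 -c "
from h import *
go((.629,.1354,.23))"
```

```text
pos [ 0.5022 -0.2501  0.2439] force [-0.3  0.2 -0.8] w 32.6 t 4.15 turn [0.    0.002 0.001]
(0.629, 0.1354, 0.23) [ 0.169   0.514  -0.0185]
```

Request:
{"method": "move_arm", "body": {
  "series": [
    [0.01,0.03,0,0,0,0],
    [0.025,0.077,0,0,0,0],
    [0.044,0.134,0,0,0,0],
    [0.063,0.193,0,0,0,0],
    [0.083,0.252,0,0,0,0]
  ]
}}

```text
clock: 4.65
position: [0.5642, -0.059, 0.2424]
ee_rot: [-2.223, -2.22, -0.0]
force: [0.9, -0.7, 0.5]
width: 0.354
gripper_force: 15.0
```

Request:
{"method": "move_arm", "body": {
  "series": [
    [0.02,0.061,-0.01,0,0,0],
    [0.04,0.122,-0.03,0,0,0],
    [0.06,0.183,-0.06,0,0,0],
    [0.077,0.235,-0.08,0,0,0],
    [0.086,0.262,-0.1,0,0,0]
  ]
}}

```text
clock: 5.15
position: [0.6287, 0.1415, 0.1657]
ee_rot: [-2.215, -2.225, -0.001]
force: [0.1, -0.1, -1.3]
width: 0.354
gripper_force: 15.0
```

```bash
python3 -c "
from h import *
shot('top','t1');go((.629,.1354,.021))"
```

```text
pos [0.6279 0.1441 0.163 ] force [ 0.5  3.8 -3.2] w 32.9 t 5.2 turn [-0.002 -0.004 -0.007]
(0.629, 0.1354, 0.021) [ 0.0015 -0.0116 -0.1893]
```

View pics/t1.png

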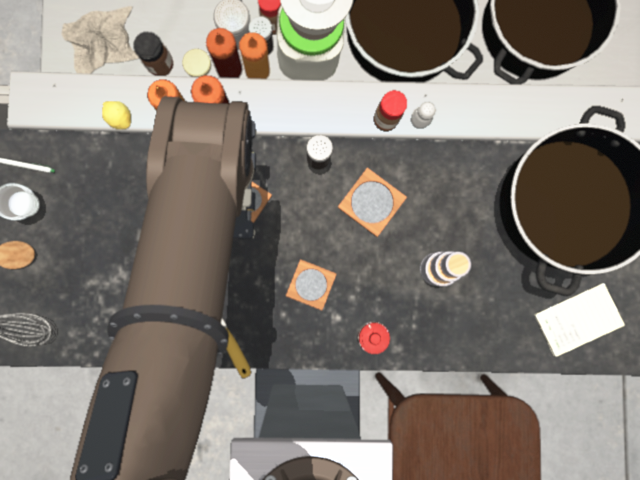

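The stack's remaining three tins are undisturbed near (447,267), and the arm hides the holder at (248,199). I'll descend with pauses.

Request:
{"method": "move_arm", "body": {
  "series": [
    [0,0,0,0,0,0],
    [0,0,-0.03,0,0,0],
    [0,0,-0.08,0,0,0],
    [0,0,-0.13,0,0,0],
    [0,0,-0.15,0,0,0]
  ]
}}

```text
clock: 5.7
position: [0.6268, 0.134, 0.0525]
ee_rot: [-2.223, -2.218, 0.006]
force: [-0.3, 0.8, -0.8]
width: 0.352
gripper_force: 15.0
```

```bash
python3 -c "
from h import *
im,d,W=shot('scene','s2');go((.629,.1354,.021));cv2.imwrite('pics/s2c.png',cv2.resize(im[150:300,230:430,::-1],None,fx=4,fy=4))"
```

```text
pos [0.6264 0.1341 0.0515] force [-1.2 -0.1 -1.7] w 32.6 t 5.75 turn [ 0.002 -0.005  0.002]
(0.629, 0.1354, 0.021) [ 0.0034  0.0018 -0.0407]
```

View pics/s2c.png

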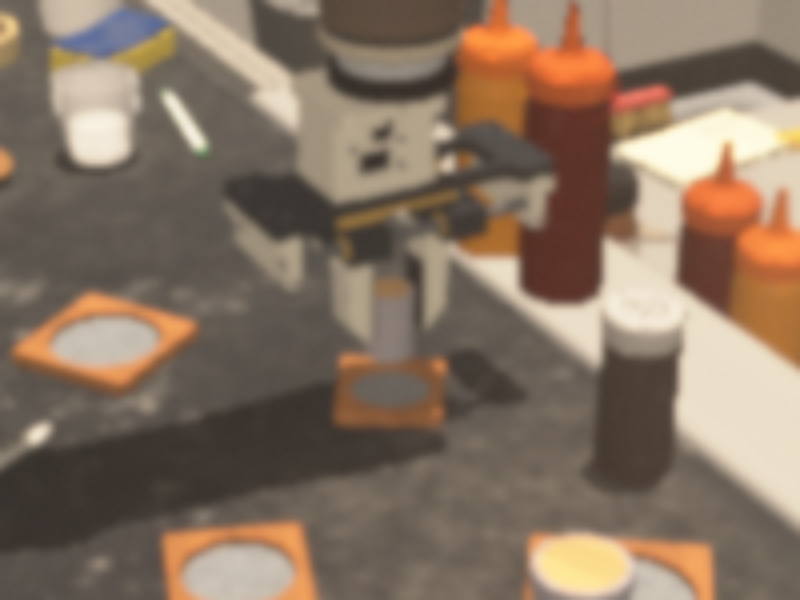

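The tin hangs over the well: its base is near (393,355) in the crop and the well centre is (391,388). I'll lower it gently.

Request:
{"method": "move_arm", "body": {
  "series": [
    [0.002,0.001,-0.01,0,0,0],
    [0.002,0.001,-0.02,0,0,0],
    [0.002,0.001,-0.029,0,0,0],
    [0.002,0.001,-0.034,0,0,0],
    [0.002,0.001,-0.036,0,0,0]
  ]
}}

```text
clock: 6.25
position: [0.6301, 0.1366, 0.0278]
ee_rot: [2.222, 2.221, 0.0]
force: [-0.2, 1.1, -1.9]
width: 0.355
gripper_force: 15.0
```

Request:
{"method": "move_arm", "body": {
  "series": [
    [0,0,-0.001,0,0,0],
    [0,0,-0.002,0,0,0],
    [0,0,-0.003,0,0,0],
    [0,0,-0.004,0,0,0],
    [0,0,-0.004,0,0,0]
  ]
}}

```text
clock: 6.75
position: [0.6301, 0.1366, 0.0248]
ee_rot: [-2.222, -2.221, 0.0]
force: [-0.6, -0.2, -1.6]
width: 0.36
gripper_force: 15.0
```

```bash
python3 -c "
from h import *
go((.629,.1354,.021))"
```

```text
pos [0.6301 0.1366 0.0248] force [-0.6 -0.2 -1.6] w 33.1 t 6.75 turn [-0. -0.  0.]
(0.629, 0.1354, 0.021) [-0.0014 -0.0016 -0.0051]
```

Request:
{"method": "move_arm", "body": {
  "series": [
    [0,0,-0.001,0,0,0],
    [0,0,-0.002,0,0,0],
    [0,0,-0.003,0,0,0],
    [0,0,-0.004,0,0,0],
    [0,0,-0.005,0,0,0]
  ]
}}

```text
clock: 7.25
position: [0.6302, 0.1365, 0.0212]
ee_rot: [-2.222, -2.221, -0.0]
force: [-3.7, 0.0, 9.5]
width: 0.354
gripper_force: 15.0
```

```bash
python3 -c "
from h import *
go((.629,.1354,.021))"
```

```text
pos [0.6302 0.1365 0.0212] force [-3.7  0.   9.5] w 32.6 t 7.25 turn [-0.  0.  0.]
(0.629, 0.1354, 0.021) [-0.0016 -0.0015 -0.0003]
```

Contact came at the expected height. I'll release and rise.

Request:
{"method": "move_arm", "body": {
  "series": [
    [0,0,0,0,0,0],
    [0,0,0,0,0,0],
    [0,0,0,0,0,0],
    [0,0,0.005,0,0,0],
    [0,0,0.015,0,0,0]
  ],
  "claw": 1
}}

```text
clock: 7.75
position: [0.6298, 0.1365, 0.0323]
ee_rot: [-2.222, -2.221, 0.001]
force: [-0.2, 0.4, -0.2]
width: 0.741
gripper_force: 0.0
```

Request:
{"method": "move_arm", "body": {
  "series": [
    [0,0,0.03,0,0,0],
    [0,0,0.08,0,0,0],
    [0,0,0.14,0,0,0],
    [0,0,0.2,0,0,0],
    [0,0,0.25,0,0,0]
  ]
}}

```text
clock: 8.25
position: [0.6305, 0.1362, 0.2232]
ee_rot: [2.222, 2.219, 0.003]
force: [1.3, 0.2, 0.6]
width: 1.002
gripper_force: 0.0
```

```bash
python3 -c "
from h import *
go((.5015,-.249,.222))"
```

```text
pos [0.6305 0.1362 0.2232] force [1.3 0.2 0.6] w 92.2 t 8.25 turn [-0.     0.002  0.001]
(0.5015, -0.249, 0.222) [-0.172  -0.5136 -0.0017]
```

Request:
{"method": "move_arm", "body": {
  "series": [
    [-0.01,-0.03,0,0,0,0],
    [-0.026,-0.08,0,0,0,0],
    [-0.046,-0.14,0,0,0,0],
    [-0.066,-0.2,0,0,0,0],
    [-0.086,-0.26,0,0,0,0]
  ]
}}

```text
clock: 8.75
position: [0.5648, -0.0602, 0.2206]
ee_rot: [2.222, 2.22, 0.001]
force: [0.1, -0.1, -0.2]
width: 1.003
gripper_force: 0.0
```

Request:
{"method": "move_arm", "body": {
  "series": [
    [-0.02,-0.06,0,0,0,0],
    [-0.04,-0.12,0,0,0,0],
    [-0.06,-0.18,0,0,0,0],
    [-0.077,-0.23,0,0,0,0],
    [-0.085,-0.254,0,0,0,0]
  ]
}}

```text
clock: 9.25
position: [0.4996, -0.2534, 0.221]
ee_rot: [2.227, 2.214, -0.001]
force: [0.5, 0.2, -0.7]
width: 1.001
gripper_force: 0.0
```

Request:
{"method": "move_arm", "body": {
  "series": [
    [0,0,0,0,0,0],
    [0,0,0,0,0,0],
    [0,0,-0.02,0,0,0],
    [0,0,-0.03,0,0,0],
    [0,0,-0.03,0,0,0]
  ]
}}

```text
clock: 9.75
position: [0.5018, -0.2472, 0.1963]
ee_rot: [-2.218, -2.222, 0.001]
force: [0.3, 0.3, 0.5]
width: 1.001
gripper_force: 0.0
```

```bash
python3 -c "
from h import *
im,d,W=shot('top','t2');im,d,W=shot('scene','s3');cv2.imwrite('pics/s3c.png',cv2.resize(im[200:400,230:480,::-1],None,fx=3,fy=3));go((.502,-.249,.133))"
```

```text
pos [ 0.5022 -0.2482  0.1974] force [ 0.1  0.3 -0.3] w 92.2 t 9.85 turn [-0.    -0.    -0.001]
(0.502, -0.249, 0.133) [-0.0002 -0.001  -0.0859]
```

View pics/s3c.png

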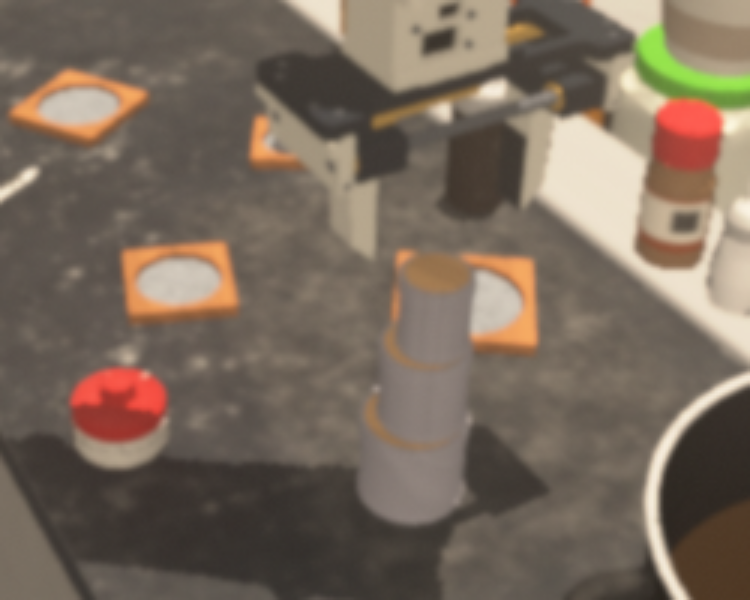

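View pics/t2.png

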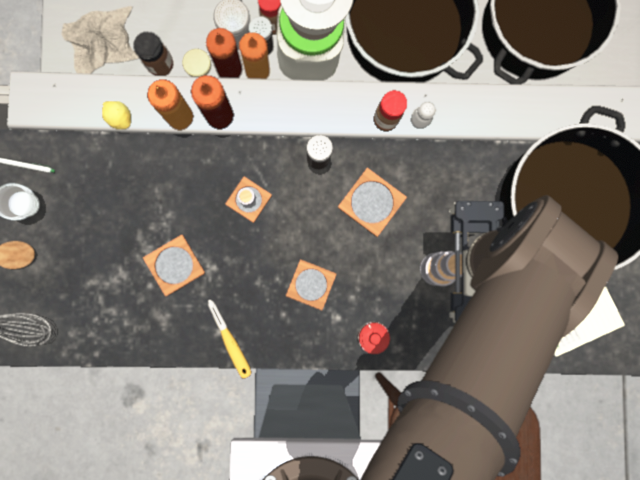

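The narrowest tin stands centred in its holder at (246,197). The other three tins still stand, with the next top at (435,272) in the crop, between the fingers.

Request:
{"method": "move_arm", "body": {
  "series": [
    [0,-0.001,-0.03,0,0,0],
    [0,-0.001,-0.06,0,0,0],
    [0,-0.001,-0.08,0,0,0],
    [0,-0.001,-0.086,0,0,0],
    [0,-0.001,-0.086,0,0,0]
  ]
}}

```text
clock: 10.35
position: [0.5019, -0.2496, 0.1329]
ee_rot: [-2.222, -2.221, 0.0]
force: [0.8, -0.6, -0.2]
width: 1.002
gripper_force: 0.0
```

Request:
{"method": "move_arm", "body": {
  "series": [
    [0,0,0,0,0,0],
    [0,0,0,0,0,0],
    [0,0,0,0,0,0],
    [0,0,0,0,0,0],
    [0,0,0,0,0,0]
  ],
  "claw": -1,
  "squeeze": 18
}}

```text
clock: 10.85
position: [0.502, -0.2497, 0.133]
ee_rot: [2.222, 2.221, 0.0]
force: [-0.1, 0.2, -0.6]
width: 0.611
gripper_force: 0.0
```

Request:
{"method": "move_arm", "body": {
  "series": [
    [0,0,0,0,0,0],
    [0,0,0,0,0,0],
    [0,0,0,0,0,0],
    [0,0,0,0,0,0]
  ]
}}

```text
clock: 11.25
position: [0.5018, -0.2497, 0.1328]
ee_rot: [-2.222, -2.221, -0.0]
force: [-1.3, 0.1, 1.0]
width: 0.477
gripper_force: 18.0
```

```bash
python3 -c "
from h import *
go()"
```

```text
pos [ 0.5018 -0.2497  0.1328] force [-1.3  0.1  1. ] w 43.9 t 11.25 turn [-0.     0.     0.001]
```

Request:
{"method": "move_arm", "body": {
  "series": [
    [0,0,0.01,0,0,0],
    [0,0,0.03,0,0,0],
    [0,0,0.05,0,0,0],
    [0,0,0.07,0,0,0],
    [-0.005,0.03,0.08,0,0,0]
  ]
}}

```text
clock: 11.75
position: [0.4983, -0.2303, 0.1947]
ee_rot: [2.224, 2.214, -0.001]
force: [0.2, 1.7, -2.4]
width: 0.472
gripper_force: 18.0
```

Request:
{"method": "move_arm", "body": {
  "series": [
    [-0.01,0.05,0,0,0,0],
    [-0.02,0.11,0,0,0,0],
    [-0.03,0.17,-0.01,0,0,0],
    [-0.04,0.23,-0.03,0,0,0],
    [-0.047,0.28,-0.05,0,0,0]
  ]
}}

```text
clock: 12.25
position: [0.4623, -0.0147, 0.1554]
ee_rot: [-2.22, -2.222, -0.002]
force: [0.8, 1.1, -1.6]
width: 0.475
gripper_force: 18.0
```

Request:
{"method": "move_arm", "body": {
  "series": [
    [-0.004,0.025,-0.02,0,0,0],
    [-0.0055,0.031,-0.05,0,0,0],
    [-0.0055,0.031,-0.08,0,0,0],
    [-0.0055,0.031,-0.11,0,0,0],
    [-0.0055,0.031,-0.13,0,0,0]
  ]
}}

```text
clock: 12.75
position: [0.4583, 0.0062, 0.0568]
ee_rot: [-2.221, -2.221, 0.001]
force: [-0.2, -0.3, -1.6]
width: 0.475
gripper_force: 18.0
```

```bash
python3 -c "
from h import *
shot('scene','s4');go((.4585,.0055,.0218))"
```

```text
pos [0.4574 0.0061 0.0554] force [-1.  -0.7 -3.7] w 43.7 t 12.8 turn [ 0.001 -0.003  0.   ]
(0.4585, 0.0055, 0.0218) [ 0.0014 -0.0008 -0.0449]
```

Request:
{"method": "move_arm", "body": {
  "series": [
    [0.001,-0.001,-0.015,0,0,0],
    [0.001,-0.001,-0.028,0,0,0],
    [0.001,-0.001,-0.037,0,0,0],
    [0.001,-0.001,-0.041,0,0,0],
    [0.001,-0.001,-0.042,0,0,0]
  ]
}}

```text
clock: 13.3
position: [0.4594, 0.0053, 0.0262]
ee_rot: [-2.222, -2.221, 0.0]
force: [-0.3, -0.3, -1.8]
width: 0.474
gripper_force: 18.0
```

Request:
{"method": "move_arm", "body": {
  "series": [
    [0,0,-0.001,0,0,0],
    [0,0,-0.002,0,0,0],
    [0,0,-0.003,0,0,0],
    [0,0,-0.004,0,0,0],
    [0,0,-0.005,0,0,0]
  ]
}}

```text
clock: 13.8
position: [0.4596, 0.0053, 0.0226]
ee_rot: [2.222, 2.221, 0.0]
force: [-0.2, -0.0, -2.4]
width: 0.473
gripper_force: 18.0
```

```bash
python3 -c "
from h import *
go((.4585,.0055,.0218))"
```

```text
pos [0.4596 0.0053 0.0226] force [-0.2 -0.  -2.4] w 43.6 t 13.8 turn [-0.  0.  0.]
(0.4585, 0.0055, 0.0218) [-0.0014  0.0002 -0.0011]
```

Request:
{"method": "move_arm", "body": {
  "series": [
    [0,0,-0.001,0,0,0],
    [0,0,-0.002,0,0,0],
    [0,0,-0.002,0,0,0]
  ]
}}

```text
clock: 14.1
position: [0.4595, 0.0053, 0.0217]
ee_rot: [-2.222, -2.22, -0.001]
force: [-4.3, 0.6, 14.4]
width: 0.477
gripper_force: 18.0
```

```bash
python3 -c "
from h import *
go((.4585,.0055,.0218))"
```

```text
pos [0.4595 0.0053 0.0217] force [-4.3  0.6 14.4] w 43.9 t 14.1 turn [-0.001  0.     0.001]
(0.4585, 0.0055, 0.0218) [-0.0014  0.0002  0.0001]
```

Contact again at the right height.

Request:
{"method": "move_arm", "body": {
  "series": [
    [0,0,0,0,0,0],
    [0,0,0,0,0,0],
    [0,0,0,0,0,0],
    [0,0,0.004,0,0,0],
    [0,0,0.015,0,0,0]
  ],
  "claw": 1
}}

```text
clock: 14.6
position: [0.4591, 0.0052, 0.0323]
ee_rot: [-2.222, -2.22, 0.002]
force: [-0.1, 0.1, 0.1]
width: 0.864
gripper_force: 0.0
```

Request:
{"method": "move_arm", "body": {
  "series": [
    [0,0,0.03,0,0,0],
    [0,0,0.08,0,0,0],
    [0,0,0.14,0,0,0],
    [0,0,0.18,0,0,0],
    [0,0,0.19,0,0,0]
  ]
}}

```text
clock: 15.1
position: [0.4612, 0.0051, 0.1783]
ee_rot: [2.221, 2.219, 0.007]
force: [0.3, -0.9, 0.8]
width: 0.998
gripper_force: 0.0
```

```bash
python3 -c "
from h import *
go((.4995,-.2475,.17))"
```

```text
pos [0.4612 0.0051 0.1783] force [ 0.3 -0.9  0.8] w 91.8 t 15.1 turn [-0.002  0.005  0.001]
(0.4995, -0.2475, 0.17) [ 0.0511 -0.3368 -0.011 ]
```

Request:
{"method": "move_arm", "body": {
  "series": [
    [0.005,-0.03,0,0,0,0],
    [0.013,-0.08,0,0,0,0],
    [0.022,-0.14,0,0,0,0],
    [0.032,-0.2,0,0,0,0],
    [0.04,-0.26,0,0,0,0]
  ]
}}

```text
clock: 15.6
position: [0.4893, -0.1911, 0.1746]
ee_rot: [-2.221, -2.221, 0.0]
force: [1.5, 0.4, 0.9]
width: 1.001
gripper_force: 0.0
```

Request:
{"method": "move_arm", "body": {
  "series": [
    [0.009,-0.05,0,0,0,0],
    [0.011,-0.074,0,0,0,0],
    [0.012,-0.077,0,0,0,0],
    [0.012,-0.077,0,0,0,0],
    [0.012,-0.077,-0.01,0,0,0]
  ]
}}

```text
clock: 16.1
position: [0.499, -0.2462, 0.1674]
ee_rot: [2.22, 2.222, 0.002]
force: [0.8, -0.3, -0.2]
width: 1.001
gripper_force: 0.0
```

```bash
python3 -c "
from h import *
im,d,W=shot('scene','s5');cv2.imwrite('pics/s5c.png',cv2.resize(im[200:400,230:480,::-1],None,fx=3,fy=3));go((.4995,-.2475,.08))"
```

```text
pos [ 0.4983 -0.2454  0.1659] force [-0.6  0.6 -0.4] w 92.0 t 16.15 turn [-0.001 -0.001 -0.002]
(0.4995, -0.2475, 0.08) [ 0.0016 -0.0028 -0.1145]
```

View pics/s5c.png

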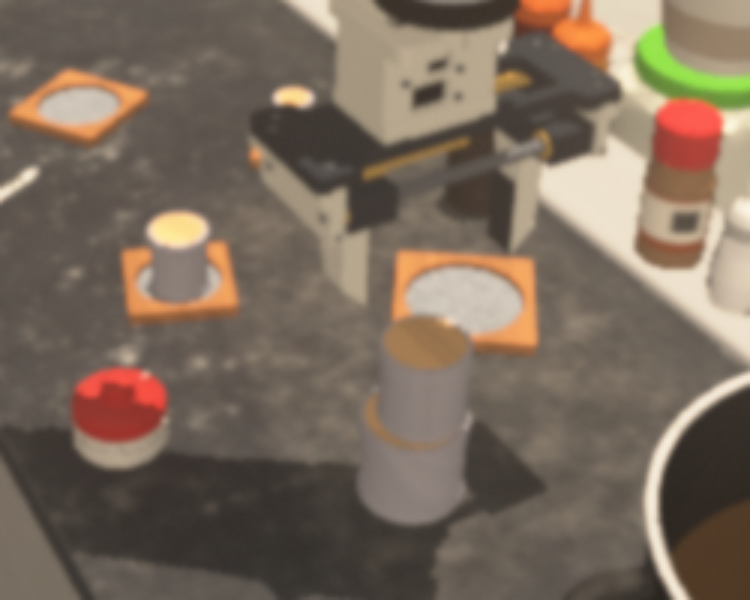

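The narrow tin stands in its well at (178,265). The wide tin's top is at (427,340), below the open fingers.

Request:
{"method": "move_arm", "body": {
  "series": [
    [0,0,-0.03,0,0,0],
    [0,0,-0.07,0,0,0],
    [0,0,-0.1,0,0,0],
    [0,0,-0.114,0,0,0],
    [0,0,-0.115,0,0,0]
  ]
}}

```text
clock: 16.65
position: [0.4978, -0.2461, 0.0799]
ee_rot: [-2.219, -2.22, 0.001]
force: [-0.1, 0.6, -0.2]
width: 1.003
gripper_force: 0.0
```

Request:
{"method": "move_arm", "body": {
  "series": [
    [0,0,0,0,0,0],
    [0,0,0,0,0,0],
    [0,0,0,0,0,0],
    [0,0,0,0,0,0],
    [0,0,0,0,0,0]
  ],
  "claw": -1,
  "squeeze": 22
}}

```text
clock: 17.15
position: [0.4987, -0.2475, 0.0814]
ee_rot: [2.222, 2.22, 0.001]
force: [0.6, 0.8, -0.2]
width: 0.611
gripper_force: 0.0
```

Request:
{"method": "move_arm", "body": {
  "series": [
    [0,0,0,0,0,0],
    [0,0,0,0,0,0],
    [0,0,0,0,0,0]
  ]
}}

```text
clock: 17.45
position: [0.4987, -0.2475, 0.0814]
ee_rot: [2.222, 2.221, 0.001]
force: [-1.0, 1.2, 5.7]
width: 0.592
gripper_force: 22.0
```

```bash
python3 -c "
from h import *
go((.4930,.281,.17))"
```

```text
pos [ 0.4987 -0.2475  0.0814] force [-1.   1.2  5.7] w 54.5 t 17.45 turn [0.    0.001 0.001]
(0.493, 0.281, 0.17) [-0.0077  0.7047  0.1182]
```

Request:
{"method": "move_arm", "body": {
  "series": [
    [0,0,0.01,0,0,0],
    [0,0,0.04,0,0,0],
    [0,0,0.08,0,0,0],
    [0,0.02,0.11,0,0,0],
    [0,0.05,0.12,0,0,0]
  ]
}}

```text
clock: 17.95
position: [0.4989, -0.2117, 0.1735]
ee_rot: [2.223, 2.215, 0.001]
force: [0.9, 0.2, -1.7]
width: 0.595
gripper_force: 22.0
```

Request:
{"method": "move_arm", "body": {
  "series": [
    [0,0.045,0,0,0,0],
    [0,0.1,0,0,0,0],
    [0,0.16,0,0,0,0],
    [0,0.22,0,0,0,0],
    [-0.004,0.28,0,0,0,0]
  ]
}}

```text
clock: 18.45
position: [0.4952, 0.0017, 0.1713]
ee_rot: [2.222, 2.221, -0.0]
force: [0.9, 0.3, -1.9]
width: 0.597
gripper_force: 22.0
```

Request:
{"method": "move_arm", "body": {
  "series": [
    [0,0.06,0,0,0,0],
    [0,0.12,0,0,0,0],
    [0,0.18,0,0,0,0],
    [0,0.24,-0.01,0,0,0],
    [-0.004,0.29,-0.03,0,0,0]
  ]
}}

```text
clock: 18.95
position: [0.4928, 0.2206, 0.1493]
ee_rot: [2.22, 2.222, 0.004]
force: [1.0, 0.0, -1.5]
width: 0.598
gripper_force: 22.0
```

```bash
python3 -c "
from h import *
go((.493,.281,.0254))"
```

```text
pos [0.4928 0.2206 0.1493] force [ 1.   0.  -1.5] w 55.1 t 18.95 turn [-0.001  0.002 -0.001]
(0.493, 0.281, 0.0254) [ 0.0002  0.0806 -0.1651]
```

Request:
{"method": "move_arm", "body": {
  "series": [
    [0,0.045,-0.01,0,0,0],
    [0,0.075,-0.03,0,0,0],
    [0,0.084,-0.06,0,0,0],
    [0,0.084,-0.09,0,0,0],
    [0,0.084,-0.115,0,0,0]
  ]
}}

```text
clock: 19.45
position: [0.4918, 0.2807, 0.0611]
ee_rot: [2.221, 2.222, -0.002]
force: [0.3, -0.4, -1.8]
width: 0.598
gripper_force: 22.0
```

```bash
python3 -c "
from h import *
im,d,W=shot('scene','s6');cv2.imwrite('pics/s6c.png',cv2.resize(im[120:300,180:400,::-1],None,fx=3,fy=3));go((.493,.281,.0254))"
```

```text
pos [0.4904 0.2798 0.0587] force [-1.3 -1.7 -4.9] w 54.7 t 19.5 turn [ 0.003 -0.004 -0.   ]
(0.493, 0.281, 0.0254) [ 0.0034  0.0016 -0.0444]
```

View pics/s6c.png

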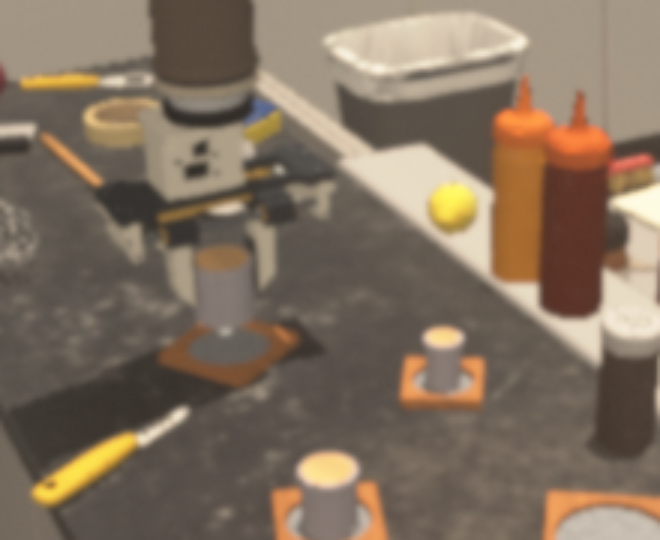

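The wide tin is poised over its well, with its base near (225,325) and the well centre at (228,347). I'll lower it.

Request:
{"method": "move_arm", "body": {
  "series": [
    [0.001,0,-0.015,0,0,0],
    [0.001,0,-0.028,0,0,0],
    [0.001,0,-0.037,0,0,0],
    [0.001,0,-0.042,0,0,0],
    [0.001,0,-0.043,0,0,0]
  ]
}}

```text
clock: 20.0
position: [0.4932, 0.2805, 0.0299]
ee_rot: [-2.222, -2.221, 0.0]
force: [-0.3, 0.8, -2.6]
width: 0.596
gripper_force: 22.0
```

Request:
{"method": "move_arm", "body": {
  "series": [
    [0,0,-0.001,0,0,0],
    [0,0,-0.002,0,0,0],
    [0,0,-0.003,0,0,0],
    [0,0,-0.003,0,0,0]
  ]
}}

```text
clock: 20.4
position: [0.4933, 0.2806, 0.0279]
ee_rot: [-2.222, -2.221, -0.0]
force: [0.2, -0.3, -2.8]
width: 0.591
gripper_force: 22.0
```

```bash
python3 -c "
from h import *
go((.493,.281,.0254))"
```

```text
pos [0.4933 0.2806 0.0279] force [ 0.2 -0.3 -2.8] w 54.4 t 20.4 turn [-0.     0.     0.001]
(0.493, 0.281, 0.0254) [-0.0004  0.0005 -0.0033]
```

Request:
{"method": "move_arm", "body": {
  "series": [
    [0,0,-0.001,0,0,0],
    [0,0,-0.002,0,0,0],
    [0,0,-0.003,0,0,0],
    [0,0,-0.004,0,0,0],
    [0,0,-0.004,0,0,0]
  ]
}}

```text
clock: 20.9
position: [0.4933, 0.2805, 0.0254]
ee_rot: [-2.222, -2.22, -0.0]
force: [-3.2, -1.6, 7.3]
width: 0.595
gripper_force: 22.0
```

```bash
python3 -c "
from h import *
go((.493,.281,.0254))"
```

```text
pos [0.4933 0.2805 0.0254] force [-3.2 -1.6  7.3] w 54.7 t 20.9 turn [-0.    -0.     0.001]
(0.493, 0.281, 0.0254) [-0.0003  0.0006  0.    ]
```

Request:
{"method": "move_arm", "body": {
  "series": [
    [0,0,0,0,0,0],
    [0,0,0,0,0,0],
    [0,0,0,0,0,0],
    [0,0,0.004,0,0,0],
    [0,0,0.015,0,0,0]
  ],
  "claw": 1
}}

```text
clock: 21.4
position: [0.4929, 0.2803, 0.0359]
ee_rot: [-2.222, -2.221, 0.002]
force: [0.2, 0.4, -0.5]
width: 0.969
gripper_force: 0.0
```

Request:
{"method": "move_arm", "body": {
  "series": [
    [0,0,0.03,0,0,0],
    [0,0,0.08,0,0,0],
    [0,0,0.13,0,0,0],
    [0,0,0.16,0,0,0],
    [0,-0.03,0.17,0,0,0]
  ]
}}

```text
clock: 21.9
position: [0.4943, 0.2612, 0.1665]
ee_rot: [2.217, 2.226, 0.008]
force: [0.5, -0.2, 0.1]
width: 1.002
gripper_force: 0.0
```

Request:
{"method": "move_arm", "body": {
  "series": [
    [0,-0.05,0,0,0,0],
    [0,-0.11,0,0,0,0],
    [0,-0.17,0,0,0,0],
    [0,-0.23,0,0,0,0],
    [0,-0.29,0,0,0,0]
  ]
}}

```text
clock: 22.4
position: [0.4924, 0.0381, 0.1637]
ee_rot: [-2.222, -2.22, -0.0]
force: [0.1, -0.8, -0.1]
width: 1.001
gripper_force: 0.0
```

Request:
{"method": "move_arm", "body": {
  "series": [
    [0,-0.06,0,0,0,0],
    [0,-0.12,0,0,0,0],
    [0,-0.18,0,0,0,0],
    [0,-0.24,0,0,0,0],
    [0.003,-0.3,0,0,0,0]
  ]
}}

```text
clock: 22.9
position: [0.4942, -0.1867, 0.1637]
ee_rot: [-2.222, -2.22, -0.0]
force: [0.8, 0.9, -0.4]
width: 0.996
gripper_force: 0.0
```

Request:
{"method": "move_arm", "body": {
  "series": [
    [0,-0.05,0,0,0,0],
    [0,-0.077,0,0,0,0],
    [0,-0.083,-0.01,0,0,0],
    [0,-0.083,-0.04,0,0,0],
    [0,-0.083,-0.06,0,0,0]
  ]
}}

```text
clock: 23.4
position: [0.4947, -0.2456, 0.1171]
ee_rot: [-2.221, -2.22, 0.0]
force: [-0.4, -0.2, 0.2]
width: 1.0
gripper_force: 0.0
```

```bash
python3 -c "
from h import *
im,d,W=shot('scene','s7');cv2.imwrite('pics/s7c.png',cv2.resize(im[180:400,180:480,::-1],None,fx=2.6,fy=2.6));go((.496,-.247,.03))"
```

```text
pos [ 0.4936 -0.2447  0.1151] force [-1.1  0.7 -1.4] w 92.1 t 23.45 turn [-0.002 -0.004 -0.   ]
(0.496, -0.247, 0.03) [ 0.0032 -0.0031 -0.1134]
```

View pics/s7c.png

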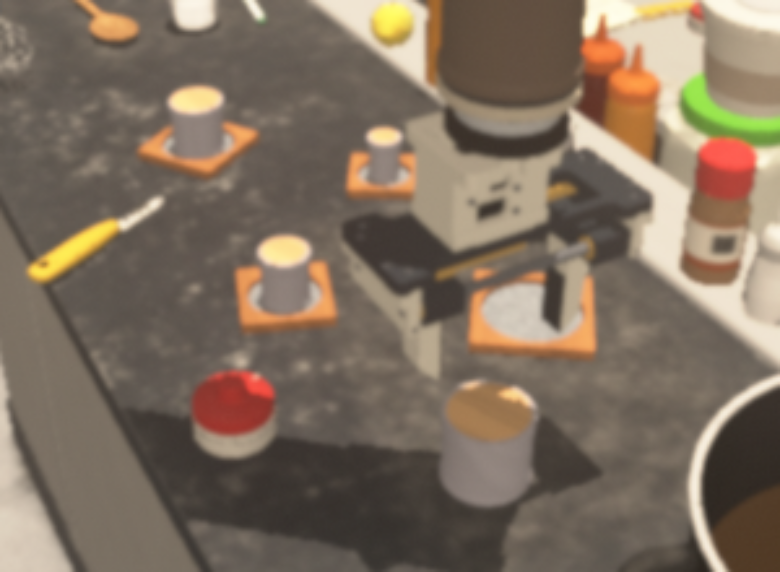

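All three placed tins stand in their wells. The widest tin's top is at (490,410), between the fingertips at (425,370) and (562,330).

Request:
{"method": "move_arm", "body": {
  "series": [
    [0.001,0,-0.02,0,0,0],
    [0.001,0,-0.05,0,0,0],
    [0.001,0,-0.08,0,0,0],
    [0.001,0,-0.105,0,0,0],
    [0.001,0,-0.115,0,0,0]
  ]
}}

```text
clock: 23.95
position: [0.4954, -0.2457, 0.0306]
ee_rot: [-2.22, -2.22, 0.001]
force: [-0.4, -0.0, -0.5]
width: 0.992
gripper_force: 0.0
```

Request:
{"method": "move_arm", "body": {
  "series": [
    [0,0,0,0,0,0],
    [0,0,0,0,0,0],
    [0,0,0,0,0,0],
    [0,0,0,0,0,0],
    [0,0,0,0,0,0]
  ],
  "claw": -1,
  "squeeze": 28
}}

```text
clock: 24.45
position: [0.4964, -0.2469, 0.0331]
ee_rot: [2.222, 2.22, 0.001]
force: [-2.6, 0.4, 7.2]
width: 0.713
gripper_force: 28.0
```

Request:
{"method": "move_arm", "body": {
  "series": [
    [0,0,0,0,0,0],
    [0,0,0,0,0,0]
  ]
}}

```text
clock: 24.65
position: [0.4964, -0.2468, 0.0331]
ee_rot: [2.222, 2.22, 0.001]
force: [-2.4, 1.2, 6.8]
width: 0.714
gripper_force: 28.0
```

```bash
python3 -c "
from h import *
go((.629,-.116,.13))"
```

```text
pos [ 0.4964 -0.2468  0.0331] force [-2.4  1.2  6.8] w 65.6 t 24.65 turn [-0.     0.001  0.001]
(0.629, -0.116, 0.13) [0.1768 0.1745 0.1292]
```

Request:
{"method": "move_arm", "body": {
  "series": [
    [0,0,0.01,0,0,0],
    [0,0,0.03,0,0,0],
    [0,0,0.06,0,0,0],
    [0,0,0.09,0,0,0],
    [0.015,0.015,0.11,0,0,0]
  ]
}}

```text
clock: 25.15
position: [0.5064, -0.2377, 0.1175]
ee_rot: [2.225, 2.215, -0.001]
force: [0.4, -0.3, -4.9]
width: 0.717
gripper_force: 28.0
```

Request:
{"method": "move_arm", "body": {
  "series": [
    [0.03,0.03,0,0,0,0],
    [0.065,0.065,0,0,0,0],
    [0.105,0.105,0,0,0,0],
    [0.14,0.14,0,0,0,0],
    [0.158,0.157,0,0,0,0]
  ]
}}

```text
clock: 25.65
position: [0.6285, -0.1133, 0.1155]
ee_rot: [-2.217, -2.226, -0.003]
force: [-0.4, 0.5, -3.5]
width: 0.716
gripper_force: 28.0
```

Request:
{"method": "move_arm", "body": {
  "series": [
    [0.004,0.003,0,0,0,0],
    [0.004,0.003,-0.01,0,0,0],
    [0.004,0.003,-0.03,0,0,0],
    [0.004,0.003,-0.05,0,0,0],
    [0.004,0.003,-0.06,0,0,0]
  ]
}}

```text
clock: 26.15
position: [0.627, -0.1161, 0.0675]
ee_rot: [-2.222, -2.217, 0.003]
force: [-0.2, -0.3, -4.7]
width: 0.715
gripper_force: 28.0
```

```bash
python3 -c "
from h import *
im,d,W=shot('scene','s8');cv2.imwrite('pics/s8c.png',cv2.resize(im[180:400,250:480,::-1],None,fx=2.6,fy=2.6));go((.629,-.116,.0371))"
```

```text
pos [ 0.6269 -0.1158  0.0668] force [-1.7  0.5 -4.5] w 65.7 t 26.2 turn [-0.    -0.004  0.002]
(0.629, -0.116, 0.0371) [ 0.0028 -0.0002 -0.0396]
```

View pics/s8c.png

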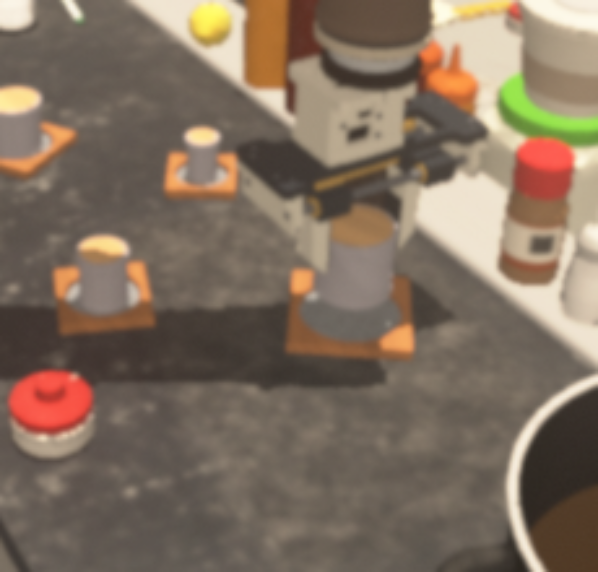

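The tin's base looks slightly right and near of the well centre at about (350,312) in the crop. I'll check this by projection before lowering.

```bash
python3 - <<'E'
from h import *
im,d,W=shot('scene','s9')
c=calibration('scene');V=np.array(c['view']);K=np.array([[c['fx'],0,c['cx']],[0,c['fy'],c['cy']],[0,0,1]])
def pr(p):return (cv2.projectPoints(np.array([p],float),cv2.Rodrigues(V[:3,:3])[0],V[:3,3],K,np.array([c['k1'],0,0,0.]))[0].ravel()-[250,180])*2.6
p=readout.observe()['position'];zb=p[2]-.0331
print(p,'tin top',pr([p[0],p[1],zb+.06]),'base',pr([p[0],p[1],zb]),'placed base',pr([p[0],p[1],.004]),'well',pr([.6296,-.1152,.004]))
for a in((.05,.05),(.05,-.05),(-.05,.05),(-.05,-.05)):
    t=np.radians(55);print(pr([.6296+a[0]*np.cos(t)-a[1]*np.sin(t),-.1152+a[0]*np.sin(t)+a[1]*np.cos(t),.01]).round())
m=(abs(W[...,2]-(zb+.06))<.006)&(abs(W[...,0]-.63)<.06)&(abs(W[...,1]+.116)<.04)
hsv=cv2.cvtColor(im,cv2.COLOR_RGB2HSV);P=W[m&(hsv[...,1]>60)];print(len(P),P.mean(0),np.ptp(P,axis=0))
E
```

```text
[ 0.6273786  -0.1158205   0.06790586] tin top [356.64718804 225.31568812] base [351.650673   286.34801229] placed base [349.16335763 316.21838854] well [350.91967881 315.00787515]
[293. 271.]
[409. 277.]
[289. 344.]
[415. 351.]
324 [ 0.62892476 -0.12041079  0.09507301] [0.06805479 0.06099538 0.00970907]
```

The projection agrees: the tin's base lands near (349,316) against the well at (351,315), within 3 mm. I'll lower it with a small y correction.

Request:
{"method": "move_arm", "body": {
  "series": [
    [0.001,0.002,-0.01,0,0,0],
    [0.001,0.003,-0.02,0,0,0],
    [0.001,0.003,-0.029,0,0,0],
    [0.001,0.003,-0.034,0,0,0],
    [0.001,0.003,-0.036,0,0,0]
  ]
}}

```text
clock: 26.75
position: [0.6295, -0.1131, 0.0423]
ee_rot: [-2.222, -2.221, 0.001]
force: [-0.8, 0.3, -3.6]
width: 0.714
gripper_force: 28.0
```

Request:
{"method": "move_arm", "body": {
  "series": [
    [0,0,-0.001,0,0,0],
    [0,0,-0.002,0,0,0],
    [0,0,-0.003,0,0,0],
    [0,0,-0.003,0,0,0]
  ]
}}

```text
clock: 27.15
position: [0.6298, -0.1132, 0.0406]
ee_rot: [2.222, 2.221, 0.0]
force: [0.8, -0.7, -4.0]
width: 0.715
gripper_force: 28.0
```

```bash
python3 -c "
from h import *
go((.629,-.115,.0371))"
```

```text
pos [ 0.6298 -0.1132  0.0406] force [ 0.8 -0.7 -4. ] w 65.8 t 27.15 turn [-0.  0.  0.]
(0.629, -0.115, 0.0371) [-0.0011 -0.0024 -0.0047]
```

Request:
{"method": "move_arm", "body": {
  "series": [
    [0,0,-0.001,0,0,0],
    [0,0,-0.002,0,0,0],
    [0,0,-0.003,0,0,0],
    [0,0,-0.004,0,0,0],
    [0,0,-0.005,0,0,0]
  ]
}}

```text
clock: 27.65
position: [0.6297, -0.1132, 0.0371]
ee_rot: [-2.222, -2.221, -0.0]
force: [-3.6, 0.9, 7.4]
width: 0.714
gripper_force: 28.0
```

```bash
python3 -c "
from h import *
go((.629,-.115,.0371))"
```

```text
pos [ 0.6297 -0.1132  0.0371] force [-3.6  0.9  7.4] w 65.7 t 27.65 turn [-0.     0.     0.001]
(0.629, -0.115, 0.0371) [-0.001  -0.0024 -0.0001]
```

Request:
{"method": "move_arm", "body": {
  "series": [
    [0,0,0,0,0,0],
    [0,0,0,0,0,0],
    [0,0,0,0,0,0],
    [0,0,0,0,0,0],
    [0,0,0.01,0,0,0]
  ],
  "claw": 1
}}

```text
clock: 28.15
position: [0.6291, -0.113, 0.0438]
ee_rot: [-2.221, -2.22, 0.001]
force: [1.6, 0.4, -1.0]
width: 0.998
gripper_force: 0.0
```

Request:
{"method": "move_arm", "body": {
  "series": [
    [0,0,0.03,0,0,0],
    [0,0,0.08,0,0,0],
    [0,0,0.14,0,0,0],
    [0,0,0.2,0,0,0],
    [0,0,0.24,0,0,0]
  ]
}}

```text
clock: 28.65
position: [0.6304, -0.114, 0.2284]
ee_rot: [2.221, 2.218, 0.003]
force: [1.1, -0.0, -0.4]
width: 1.001
gripper_force: 0.0
```

Request:
{"method": "move_arm", "body": {
  "series": [
    [-0.03,-0.03,0,0,0,0],
    [-0.08,-0.07,0,0,0,0],
    [-0.13,-0.11,0,0,0,0],
    [-0.16,-0.15,0,0,0,0],
    [-0.17,-0.17,0,0,0,0]
  ]
}}

```text
clock: 29.15
position: [0.499, -0.244, 0.2255]
ee_rot: [2.227, 2.215, 0.001]
force: [-0.6, 1.0, 0.2]
width: 0.997
gripper_force: 0.0
```

Request:
{"method": "move_arm", "body": {
  "series": [
    [0,0,0,0,0,0],
    [0,0,0,0,0,0],
    [0,0,0,0,0,0],
    [0,0,0,0,0,0],
    [0,0,0,0,0,0]
  ]
}}

```text
clock: 29.65
position: [0.5028, -0.2398, 0.2241]
ee_rot: [-2.22, -2.222, 0.0]
force: [-0.5, -0.5, 0.6]
width: 0.999
gripper_force: 0.0
```

```bash
python3 - <<'E'
from h import *
im,d,W=shot('top','t3');go()
reg=(W[...,0]>.25)&(W[...,0]<.75)&(abs(W[...,1])<.45)
k,L,s,ce=cv2.connectedComponentsWithStats(((W[...,2]>.02)&reg).astype(np.uint8))
for i in range(1,k):
    P=W[L==i]
    if 80<s[i,4] and P[:,2].max()<.14:
        t=P[P[:,2]>P[:,2].max()-.012];print(t.mean(0).round(4),np.ptp(t,axis=0).round(3))
E
```

```text
pos [ 0.5027 -0.24    0.2242] force [ 0.1  0.4 -0.8] w 91.9 t 29.7 turn [ 0.    -0.    -0.001]
[ 0.3581 -0.1192  0.0495] [0.023 0.02  0.012]
```

View pics/t3.png

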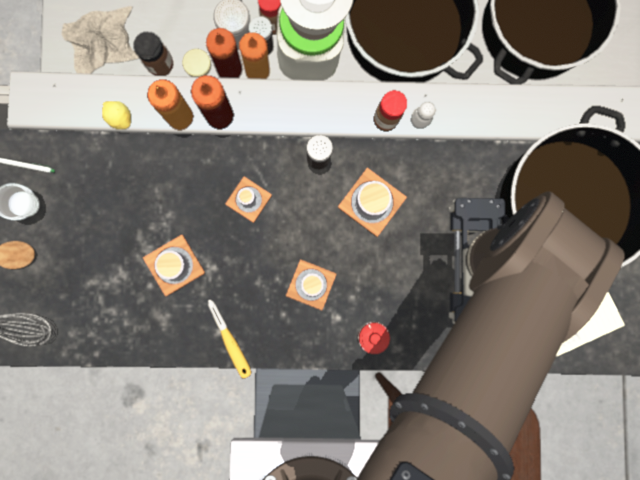

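All four tins stand in their own wells, at (246,198), (372,200), (170,265) and (311,285). The timer at (375,338) and the shaker at (319,150) haven't moved.

```bash
python3 -c "
from h import *
print(ticket.sign_off())"
```

```text
the job is handed in; nothing more can be done
None
```

All four tins are standing released in their matching holders, the shaker and timer were left untouched, and the job was handed in at about 30 s on the robot's clock.

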